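# Build two display stacks of tins on the shop counter

### The job

Build the two counter displays: on the blue riser stack the red tin, then the yellow tin on it, then the green tin on top; on the white riser stand the brown tub with the black lid and put the blue tin on top of it. Each must stand upright and well centred on what is under it. Leave the tea carton, the honey pot and the spice jar standing where they are.

Things in the scene. Friction and masses are not known exactly. Their poses are not given: they have to be found in the camera images.
- red_tin_c (a point): wide red tin with a red lid, pale label band and steel rims, upright cylinder 64 mm across and 50 mm tall; the point is its centre, 25 mm above its underside; z along its axis. Loose, about 200 g; stands on the counter at the start
- yellow_tin_c (a point): yellow tin with a yellow lid, pale label band and steel rims, upright cylinder 56 mm across and 48 mm tall; the point is its centre, 24 mm above its underside; z along its axis. Loose, about 150 g; stands on the counter at the start
- green_tin_c (a point): narrow green tin with a green lid, pale label band and steel rims, upright cylinder 46 mm across and 48 mm tall; the point is its centre, 24 mm above its underside; z along its axis. Loose, about 100 g; stands on the counter at the start
- tub_c (a point): brown tub of sweets with a black lid and a pale label band, upright cylinder 62 mm across and 50 mm tall; the point is its centre, 25 mm above its underside; z along its axis. Loose, about 180 g; stands on the counter at the start
- blue_tin_c (a point): blue tin with a blue lid, pale label band and steel rims, upright cylinder 52 mm across and 48 mm tall; the point is its centre, 24 mm above its underside; z along its axis. Loose, about 130 g; stands on the counter at the start
- blue_riser_top (a point): Blue round display riser, a flat disc 96 mm across and 20 mm high, fixed to the counter; the point is the centre of its top face, 20 mm above the counter
- white_riser_top (a point): White round display riser, a flat disc 96 mm across and 20 mm high, fixed to the counter; the point is the centre of its top face, 20 mm above the counter
- tea_carton_c (a point): Purple tea carton with a pale band, upright box 44 x 56 mm and 68 mm tall; the point is its centre, 34 mm up; x along its 44 mm side, z up. Loose bystander, stays where it is
- honey_pot_c (a point): White ceramic honey pot with a cork lid, upright, 56 mm across and 68 mm tall; the point is its centre, 34 mm up. Loose bystander, stays where it is
- spice_jar_c (a point): Terracotta-coloured spice jar with a steel lid, upright, 49 mm across and 66 mm tall; the point is its centre, 33 mm up. Loose bystander, stays where it is
Not all that is in view belongs to the job. Of the things that look like the part that bears green_tin_c, the middle-sized one is meant. Of the things that look like the part that bears tub_c, the largest one is meant.

How it is judged:
At the end, for the whole second after the job is handed in: Blue riser, bottom to top: red, yellow, green tin; white riser: brown tub, blue tin. Each centred on what is under it within 13 mm, at its proper height within 6 mm, upright within 0.12 rad, released, at rest; carton, pot and jar within 30 mm of where they stood (horizontal distance between red_tin_c and blue_riser_top below 0.013 m and z of red_tin_c in the frame of blue_riser_top between 0.019 and 0.031 m and angle between each of red_tin_c, yellow_tin_c, green_tin_c, tub_c, blue_tin_c's own z axis and vertical below 0.12 rad and linear speed of each of red_tin, yellow_tin, green_tin, tub, blue_tin below 0.02 m/s and horizontal distance between yellow_tin_c and red_tin_c below 0.013 m and z of yellow_tin_c in the frame of blue_riser_top between 0.068 and 0.08 m and horizontal distance between green_tin_c and yellow_tin_c below 0.013 m and z of green_tin_c in the frame of blue_riser_top between 0.116 and 0.128 m and horizontal distance between tub_c and white_riser_top below 0.013 m and z of tub_c in the frame of white_riser_top between 0.019 and 0.031 m and horizontal distance between blue_tin_c and tub_c below 0.013 m and z of blue_tin_c in the frame of white_riser_top between 0.068 and 0.08 m and distance of each of tea_carton_c, honey_pot_c, spice_jar_c from where it was at the start of the episode below 0.03 m); the robot touches nothing.
It fails at once if the purple tea carton is pushed more than 30 mm from its place, lifted or knocked over (distance of tea_carton_c from where it was at the start of the episode above 0.03 m or angle between tea_carton_c's own z axis and vertical above 0.5 rad).
It fails at once if the white honey pot is pushed more than 30 mm from its place, lifted or knocked over (distance of honey_pot_c from where it was at the start of the episode above 0.03 m or angle between honey_pot_c's own z axis and vertical above 0.5 rad).
It fails at once if the terracotta spice jar is pushed more than 30 mm from its place, lifted or knocked over (distance of spice_jar_c from where it was at the start of the episode above 0.03 m or angle between spice_jar_c's own z axis and vertical above 0.5 rad).
It also fails if it takes over 128 s, if anything falls off the work surface, if the arm or the gripper's body presses on something with over 40 N, if the wrist force passes 120 N, or if a joint passes its speed limit or range.

### The arm

A 6-joint arm with a two-finger parallel gripper is mounted at the origin on the work surface. World frame = base frame: x ahead of the robot, y to its left, z up, the work surface at z = 0. Lengths are in m, angles in rad, forces in N, time in s.
With the tool pointing down it reaches from about 0.35 to 1 m from the base axis. Payload 7.1 kg.
Tool frame: the origin (TCP) lies on the mounting face of the last link; the fingertips stand 173 mm ahead of it and the grasp point (between the pads) lies 155 mm ahead of it (bot.finger_overhang is the distance from the TCP to the fingertips, in m); z points along the fingers, y is the direction in which the jaws open and shut (so a half turn about z gives the same grasp; the last joint's range is limited). The gripper opens to 85 mm and grips with 20 to 120 N. Pads are 22 mm wide; open, the fingers measure 114 mm over their backs; the gripper's body (76 mm by 85 mm) begins 54 mm behind the grasp point. The pads swing forward as they close: fully open they stand 13 mm farther back than shut.
Start: joints at [1.158, 0.423, 1.63, -0, 1.089, -0.019], TCP at [0.24, 0.577, 0.405] pointing down, gripper open.
Joint ranges: [-3, 3], [-0.9, 2.11], [0.09, 2.58], [-1.31, 4.45], [0.11, 2.69], [-2.54, 2.54]. Speed limits (rad/s): [2.39, 2.39, 3.01, 3.14, 3.14, 3.14].

### API

Orientations are given as a rotation vector (axis times angle).
In Python, from bench import bot, cams, ticket gives the robot as it stands.
- The arm moves only by the tool play_rows, never from a script. Its argument "deltas" is a list of rows, each an object with "fingers": the gripper's target within -1 to 1 (fully open at 1, half-way at 0, shut at -1); "delta_pos": the shift along the world's x, y, z scaled (see below), a list of three; "rot": the turn, a rotation vector about the world's x, y, z scaled (see below), a list of three. In form: [{"fingers": fingers, "delta_pos": [dx, dy, dz], "rot": [wx, wy, wz]}, ...]. A call has 1 to 12 rows; each row shifts and turns the pose as measured when the row begins; what a row does not reach is not made up. The controller multiplies each number of a shift by 0.02 m and each number of a turn by 5 degrees. A row lasts 1/8 s, in which the tool goes at most 62.5 mm and 10.7 degrees, less where a joint would pass 70% of its speed; a pose out of reach is approached as far as the arm can. A call with a number of a shift or a turn outside -1 to 1 is refused whole. A call with a gripper value outside its range is refused whole. The fingers move at their own pace and stop on an object; "squeeze" is the grip in N (left out, the last holds). Time passes only in rows, so rows that do not move let the fingers close. It gives the time, the measured TCP pose, the force and the opening at its end, in the units of the state.
- bot.sense(): the state, without advancing time (a new reading comes with each control period).
- cams.get_image(name): name is "scene" or "side" or "wrist"; returns a dict with "image" (400x640x3 uint8, red, green, blue), "z_map" (400x640 float32, m along the optical axis (not along the pixel's ray), 0 where there is no reading), "fov_y" (degrees; the focal length in pixels is half the picture's height over the tangent of half this angle, whatever the lens; pixels are square), "cx", "cy" (the principal point, pixels), "distortion" ([k1, k2, p1, p2, k3] as OpenCV has them; the pictures are not rectified), "rvec" (rotation vector, rad) and "tvec" (3), from world to camera coordinates, as OpenCV has them; the wrist camera has in their place "hand_eye" (4x4, takes a point from camera to tool coordinates, whose origin is the TCP and whose axes are the flange's). Camera axes: x right, y down, z forward; pixel columns grow to the right and rows downward; lengths in m; the calibration is good to about 2 mm. A picture is of the moment at which its call begins: read the wrist's pose just before it.
- ticket.hand_in(): hands the job in, once; it reports no verdict.
The state is a dict: "t": time; "joint_positions": joint angles; "qvel": joint speeds; "joint_torque": joint torques, N m; "eef_pos": TCP position; "eef_rot": TCP orientation; "ft_force": force on the tool from outside, world axes, zero at the start; "wrist_torque": the same for the moment, N m; "width": finger opening in m.
Only numpy, scipy, OpenCV 4.12 (cv2) and the standard library are available. Lean on these libraries where they do the work, as an engineer would, in place of code of your own. Each camera call takes 0.05 s, during which the arm holds its last target. There are 200 camera calls.

## Working session

There is one attempt and no reset: what is moved stays moved. The work goes in short steps, Python scripts to look and compute and a tool call to move; the robot and the scene stay as the last step left them, time stands still between calls to the robot, and variables do not carry over. Pictures are saved under pics/ and viewed, about 12 in all and at most 16, crops included, and the job is handed in when it is done.

Besides the shell and the picture viewer there is one more tool, called as name([rows], argument=value, ...), one row to a line, values as JSON. play_rows: Moves the arm, as the interface text tells. Its arguments: {"type":"object","properties":{"deltas":{"type":"array","items":{"type":"object","properties":{"fingers":{"type":"number"},"delta_pos":{"type":"array","items":{"type":"number"}},"rot":{"type":"array","items":{"type":"number"}}}}},"squeeze":{"type":"number"}},"required":["deltas"]}

```bash
mkdir -p pics
cat > h.py <<'E'
import numpy as np, cv2
from bench import bot, cams, ticket
def grab(n):
    s=bot.sense(); d=cams.get_image(n); d['s']=s
    h=d['image'].shape[0]; f=h/2/np.tan(np.radians(d['fov_y'])/2)
    d['K']=np.array([[f,0,d['cx']],[0,f,d['cy']],[0,0,1]]); d['D']=np.array(d['distortion'],float)
    if n=='wrist':
        T=np.eye(4); T[:3,:3]=cv2.Rodrigues(np.array(s['eef_rot'],float))[0]; T[:3,3]=s['eef_pos']
        T=T@np.array(d['hand_eye'])
    else:
        R=cv2.Rodrigues(np.array(d['rvec'],float))[0]; T=np.eye(4); T[:3,:3]=R.T; T[:3,3]=-R.T@np.array(d['tvec'],float).ravel()
    d['T']=T; return d
def rays(d,uv):
    p=cv2.undistortPoints(np.array(uv,float).reshape(-1,1,2),d['K'],d['D']).reshape(-1,2)
    return np.c_[p,np.ones(len(p))]
def onplane(d,uv,z):
    r=rays(d,uv)@d['T'][:3,:3].T; o=d['T'][:3,3]
    return o+r*((z-o[2])/r[:,2])[:,None]
def cloud(d):
    h,w=d['z_map'].shape; v,u=np.mgrid[:h,:w]
    r=rays(d,np.c_[u.ravel(),v.ravel()])*d['z_map'].reshape(-1,1)
    return (r@d['T'][:3,:3].T+d['T'][:3,3]).reshape(h,w,3)
def save(d,n): cv2.imwrite('pics/'+n,d['image'][:,:,::-1])
E
python3 - <<'E'
from h import *
for n in ['scene','side','wrist']:
    d=grab(n); save(d,n+'0.png'); print(n,d['T'].round(3).tolist())
    P=cloud(d); print(np.percentile(P[d['z_map']>0],[2,50,98],axis=0).round(3).tolist())
a=cv2.imread('pics/scene0.png');
print(bot.sense())
E
```

```text
scene [[-0.529, 0.559, -0.638, 1.156], [0.849, 0.347, -0.399, 0.375], [-0.002, -0.753, -0.658, 0.683], [0.0, 0.0, 0.0, 1.0]]
[[-1.263, -1.862, -0.749], [0.507, -0.016, 0.001], [0.972, 0.547, 0.119]]
side [[0.996, -0.051, 0.069, 0.452], [-0.086, -0.62, 0.78, -0.755], [0.003, -0.783, -0.623, 0.648], [0.0, 0.0, 0.0, 1.0]]
[[-0.592, -0.486, -0.604], [0.523, -0.02, -0.0], [2.403, 1.915, 0.373]]
wrist [[0.385, 0.89, 0.246, 0.178], [0.923, -0.37, -0.105, 0.604], [-0.002, 0.267, -0.964, 0.372], [0.0, 0.0, 0.0, 1.0]]
[[-0.003, 0.166, -0.753], [0.231, 0.58, -0.001], [0.734, 1.549, 0.324]]
{'t': 0.15, 'joint_positions': array([ 1.15803794e+00,  4.23711616e-01,  1.63050821e+00,  6.52015311e-06,
        1.08862877e+00, -1.89806152e-02]), 'qvel': array([-7.95007733e-05, -2.22812733e-03, -2.17271790e-03,  6.97794249e-04,
       -1.31789843e-03, -5.61799330e-04]), 'joint_torque': array([-5.00787610e-04, -5.57769585e+01, -2.82017934e+01, -6.89050148e-05,
        4.81716095e-03,  6.84375095e-06]), 'eef_pos': array([0.23967659, 0.576981  , 0.40409767]), 'eef_rot': array([-6.14506899e-01, -3.08062596e+00,  1.92492098e-03]), 'ft_force': array([ 0.3990904 , -0.26990364,  0.43294054]), 'wrist_torque': array([ 0.01659186, -0.00455916,  0.02028256]), 'width': 0.08542992277986143}
```

View pics/scene0.png

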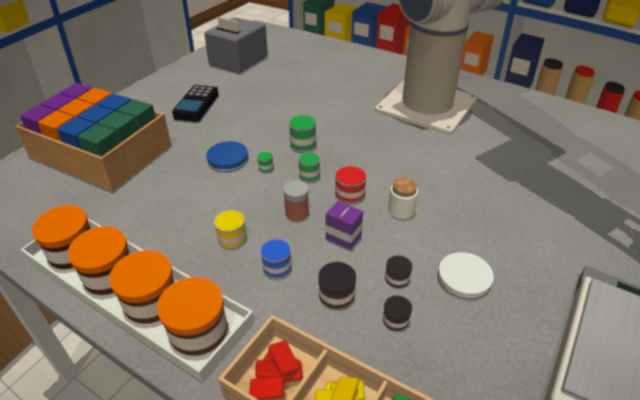

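View pics/side0.png

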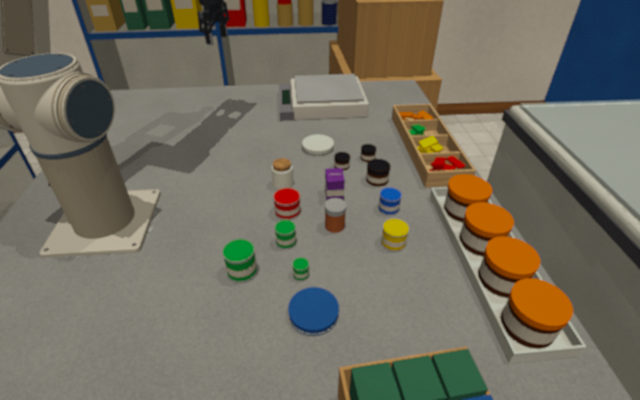

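Scene view: green tins at (303,133) large, (265,162) small and (309,166) middle, so the one meant is (309,166). Black-lidded tubs at (337,285) large, (398,271) and (397,312) smaller, so the one meant is (337,285). Next I measure the tops, sizes and heights from depth, and save an enlarged crop to confirm.

```bash
cat > m.py <<'E'
from h import *
# name: scene pixel, side pixel (seed), nominal top height
S={'red':((350,178),(287,197),.05),'yellow':((229,222),(395,228),.048),'greenM':((309,160),(286,229),.048),'greenL':((303,125),(239,250),None),'greenS':((265,158),(301,265),None),
'tub':((337,276),(378,168),.05),'blackA':((399,266),(342,158),None),'blackB':((397,305),(369,150),None),'blue':((276,252),(390,196),.048),'bris':((227,156),(314,310),.02),'wris':((466,274),(318,145),.02),
'tea':((344,217),(335,178),.068),'honey':((404,186),(282,164),.068),'spice':((296,189),(335,207),.066)}
def meas(d,P,uv):
    u,v=uv; z0=np.median(P[v-1:v+2,u-1:u+2,2])
    near=np.linalg.norm(P[:,:,:2]-P[v,u,:2],axis=2)<.1
    m=((abs(P[:,:,2]-z0)<.006)&near).astype(np.uint8)
    n,l=cv2.connectedComponents(m,connectivity=4); q=P[l==l[v,u]][:,:2] if l[v,u] else P[m>0][:,:2]
    (c,r)=cv2.minEnclosingCircle((q*1000).astype(np.float32))
    return np.r_[c,z0*1000,2*r]
if __name__=='__main__':
    D=[grab('scene'),grab('side')]; C=[cloud(d) for d in D]
    for k,(a,b,_) in S.items(): print(k,*[meas(D[i],C[i],p).round(0).tolist() for i,p in enumerate((a,b))])
    im=D[0]['image'][110:340,220:500,::-1]; cv2.imwrite('pics/crop.png',cv2.resize(im,None,fx=2.6,fy=2.6,interpolation=cv2.INTER_CUBIC))
E
python3 m.py
```

```text
red [439.0, 3.0, 51.0, 70.0] [441.0, 2.0, 49.0, 68.0]
yellow [677.0, -125.0, 48.0, 61.0] [677.0, -127.0, 48.0, 60.0]
greenM [434.0, -101.0, 48.0, 51.0] [435.0, -105.0, 47.0, 50.0]
greenL [340.0, -181.0, 66.0, 68.0] [339.0, -183.0, 66.0, 66.0]
greenS [463.0, -201.0, 35.0, 38.0] [463.0, -203.0, 35.0, 36.0]
tub [686.0, 117.0, 51.0, 66.0] [689.0, 114.0, 49.0, 66.0]
blackA [598.0, 191.0, 37.0, 49.0] [599.0, 188.0, 36.0, 49.0]
blackB [681.0, 228.0, 38.0, 48.0] [682.0, 225.0, 36.0, 50.0]
blue [691.0, -6.0, 49.0, 57.0] [691.0, -9.0, 49.0, 56.0]
bris [482.0, -299.0, 20.0, 100.0] [482.0, -300.0, 20.0, 98.0]
wris [538.0, 295.0, 20.0, 100.0] [539.0, 293.0, 20.0, 101.0]
tea [562.0, 59.0, 69.0, 70.0] [562.0, 55.0, 67.0, 69.0]
honey [430.0, 122.0, 68.0, 52.0] [430.0, 118.0, 68.0, 51.0]
spice [549.0, -56.0, 66.0, 52.0] [551.0, -60.0, 67.0, 52.0]
```

View pics/crop.png

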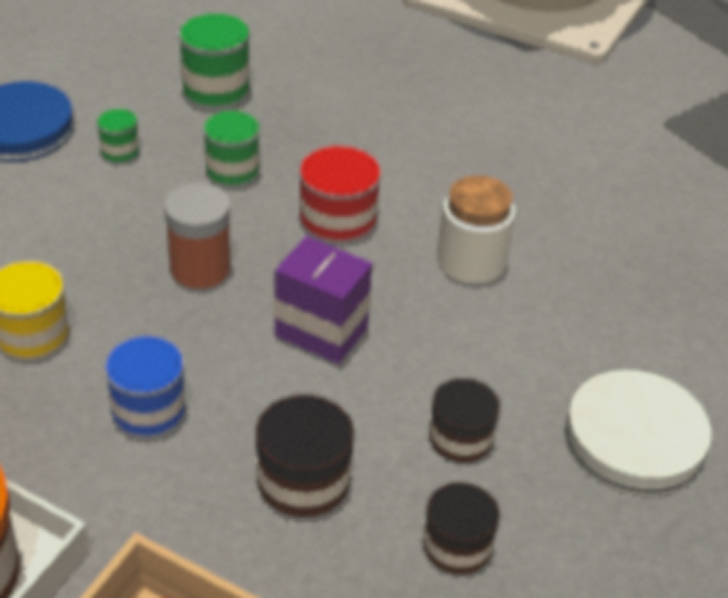

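Crop confirms it: the middle green tin (measured about 48–50 mm across, 48 mm tall) and the largest black-lidded tub (66 mm measured against 62 nominal, 50 tall). Heights match the given ones within 2 mm and the two views agree within 4 mm. I set out for the tub at (687, 116).

play_rows([
  {"fingers": 1,"delta_pos": [0.95,-1,-0.25],"rot": [0,0,0]},
  {"fingers": 1,"delta_pos": [0.95,-1,-0.25],"rot": [0,0,0]},
  {"fingers": 1,"delta_pos": [0.95,-1,-0.25],"rot": [0,0,0]},
  {"fingers": 1,"delta_pos": [0.95,-1,-0.25],"rot": [0,0,0]},
  {"fingers": 1,"delta_pos": [0.95,-1,-0.25],"rot": [0,0,0]},
  {"fingers": 1,"delta_pos": [0.95,-1,-0.25],"rot": [0,0,0]},
  {"fingers": 1,"delta_pos": [0.95,-1,-0.25],"rot": [0,0,0]},
  {"fingers": 1,"delta_pos": [0.95,-1,-0.25],"rot": [0,0,0]},
  {"fingers": 1,"delta_pos": [0.95,-1,-0.25],"rot": [0,0,0]},
  {"fingers": 1,"delta_pos": [0.95,-1,-0.25],"rot": [0,0,0]},
  {"fingers": 1,"delta_pos": [0.95,-1,-0.25],"rot": [0,0,0]},
  {"fingers": 1,"delta_pos": [0.95,-1,-0.25],"rot": [0,0,0]},
], squeeze=40)

```text
t: 1.75
eef_pos: [0.4728, 0.3304, 0.3422]
eef_rot: [-0.609, -3.082, 0.0]
ft_force: [-0.3, 0.8, 0.4]
width: 0.0853
```

play_rows([
  {"fingers": 1,"delta_pos": [0.95,-0.95,-0.33],"rot": [0,0,0]},
  {"fingers": 1,"delta_pos": [0.95,-0.95,-0.33],"rot": [0,0,0]},
  {"fingers": 1,"delta_pos": [0.95,-0.95,-0.33],"rot": [0,0,0]},
  {"fingers": 1,"delta_pos": [0.95,-0.95,-0.33],"rot": [0,0,0]},
  {"fingers": 1,"delta_pos": [0.95,-0.95,-0.33],"rot": [0,0,0]},
  {"fingers": 1,"delta_pos": [0.95,-0.95,-0.33],"rot": [0,0,0]},
  {"fingers": 1,"delta_pos": [0.95,-0.95,-0.33],"rot": [0,0,0]},
  {"fingers": 1,"delta_pos": [0.95,-0.95,-0.33],"rot": [0,0,0]},
  {"fingers": 1,"delta_pos": [0.95,-0.95,-0.33],"rot": [0,0,0]},
  {"fingers": 1,"delta_pos": [0.95,-0.95,-0.33],"rot": [0,0,0]},
  {"fingers": 1,"delta_pos": [0.95,-0.95,-0.33],"rot": [0,0,0]},
  {"fingers": 1,"delta_pos": [0,0,0],"rot": [0,0,0]},
])

```text
t: 3.25
eef_pos: [0.6916, 0.1102, 0.2652]
eef_rot: [-0.612, -3.081, 0.0]
ft_force: [-0.7, -0.5, 0.1]
width: 0.0855
```

Run:
```python
from h import *
d=grab('wrist'); save(d,'w1.png'); P=cloud(d); z=P[:,:,2]; print(d['s']['eef_pos'],d['s']['eef_rot'])
m=((abs(z-.05)<.006)&(d['image'].max(2)<90)).astype(np.uint8)
n,l,st,c=cv2.connectedComponentsWithStats(m)
for i in range(1,n):
    if st[i,4]>300:
        q=P[l==i]; print(st[i].tolist(),[round(x) for x in (*cv2.minEnclosingCircle((q[:,:2]*1000).astype(np.float32))[0],)],2*cv2.minEnclosingCircle((q[:,:2]*1000).astype(np.float32))[1],np.median(q[:,2]))
```

```text
[0.69163961 0.11016788 0.26516558] [-6.11725150e-01 -3.08066024e+00  2.90869394e-04]
[119, 0, 91, 110, 973] [565, 60] 66.83940124511719 0.050315248323862555
[277, 163, 98, 95, 7114] [689, 116] 64.1142578125 0.04893964022294099
```

View pics/w1.png

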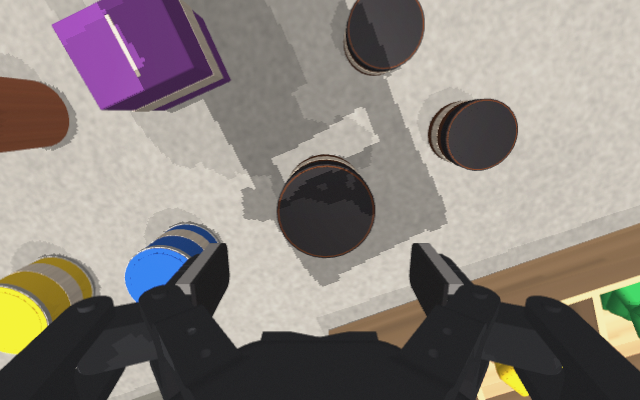

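The wrist view shows the tub at (326,208), at world (689,116) with diameter 64 mm, which agrees with the first measurement. The fingers have clear space, so I descend and grasp.

play_rows([
  {"fingers": 1,"delta_pos": [-0.17,0.3,-0.5],"rot": [0,0,0]},
  {"fingers": 1,"delta_pos": [0,0,-0.8],"rot": [0,0,0]},
  {"fingers": 1,"delta_pos": [0,0,-0.8],"rot": [0,0,0]},
  {"fingers": 1,"delta_pos": [0,0,-0.8],"rot": [0,0,0]},
  {"fingers": 1,"delta_pos": [0,0,-0.8],"rot": [0,0,0]},
  {"fingers": 1,"delta_pos": [0,0,-0.2],"rot": [0,0,0]},
  {"fingers": -1,"delta_pos": [0,0,0],"rot": [0,0,0]},
  {"fingers": -1,"delta_pos": [0,0,0],"rot": [0,0,0]},
  {"fingers": -1,"delta_pos": [0,0,0],"rot": [0,0,0]},
  {"fingers": -1,"delta_pos": [0,0,0],"rot": [0,0,0]},
])

```text
t: 4.55
eef_pos: [0.6857, 0.1193, 0.1816]
eef_rot: [-0.606, -3.079, 0.001]
ft_force: [0.3, 0.4, -2.2]
width: 0.0613
```

play_rows([
  {"fingers": -1,"delta_pos": [0,0,1],"rot": [0,0,0]},
  {"fingers": -1,"delta_pos": [0,0,1],"rot": [0,0,0]},
  {"fingers": -1,"delta_pos": [0,0,1],"rot": [0,0,0]},
  {"fingers": -1,"delta_pos": [-0.6,0.7,0],"rot": [0,0,0]},
  {"fingers": -1,"delta_pos": [-0.82,0.95,0],"rot": [0,0,0]},
  {"fingers": -1,"delta_pos": [-0.82,0.95,0],"rot": [0,0,0]},
  {"fingers": -1,"delta_pos": [-0.82,0.95,0],"rot": [0,0,0]},
  {"fingers": -1,"delta_pos": [-0.82,0.95,0],"rot": [0,0,0]},
  {"fingers": -1,"delta_pos": [-0.82,0.95,0],"rot": [0,0,0]},
  {"fingers": -1,"delta_pos": [-0.82,0.95,0],"rot": [0,0,0]},
  {"fingers": -1,"delta_pos": [-0.82,0.95,0],"rot": [0,0,0]},
  {"fingers": -1,"delta_pos": [-0.82,0.95,0],"rot": [0,0,0]},
])

```text
t: 6.05
eef_pos: [0.5283, 0.2977, 0.2443]
eef_rot: [-0.6, -3.076, 0.004]
ft_force: [-0.3, 0.5, -1.1]
width: 0.0612
```

play_rows([
  {"fingers": -1,"delta_pos": [0,0,0],"rot": [0,0,0]},
])

```text
t: 6.18
eef_pos: [0.526, 0.2996, 0.2438]
eef_rot: [-0.595, -3.076, 0.006]
ft_force: [-0.7, -0.2, -1.4]
width: 0.0615
```

play_rows([
  {"fingers": -1,"delta_pos": [0.42,-0.22,0],"rot": [0,0,0]},
  {"fingers": -1,"delta_pos": [0,0,-0.7],"rot": [0,0,0]},
  {"fingers": -1,"delta_pos": [0,0,-0.7],"rot": [0,0,0]},
  {"fingers": -1,"delta_pos": [0,0,-0.4],"rot": [0,0,0]},
  {"fingers": -1,"delta_pos": [0,0,0],"rot": [0,0,0]},
])

```text
t: 6.8
eef_pos: [0.5351, 0.2936, 0.2037]
eef_rot: [-0.597, -3.074, 0.008]
ft_force: [0.9, -0.5, -2.4]
width: 0.0609
```

play_rows([
  {"fingers": -1,"delta_pos": [0,0.03,-0.1],"rot": [0,0,0]},
  {"fingers": -1,"delta_pos": [0,0,0],"rot": [0,0,0]},
  {"fingers": 1,"delta_pos": [0,0,0],"rot": [0,0,0]},
  {"fingers": 1,"delta_pos": [0,0,0],"rot": [0,0,0]},
  {"fingers": 1,"delta_pos": [0,0,0],"rot": [0,0,0]},
  {"fingers": 1,"delta_pos": [0,0,0.5],"rot": [0,0,0]},
  {"fingers": 1,"delta_pos": [0,0,1],"rot": [0,0,0]},
  {"fingers": 1,"delta_pos": [0,0,1],"rot": [0,0,0]},
  {"fingers": 1,"delta_pos": [0,0,1],"rot": [0,0,0]},
  {"fingers": 1,"delta_pos": [0,0,0],"rot": [0,0,0]},
])

```text
t: 8.05
eef_pos: [0.5365, 0.2949, 0.2808]
eef_rot: [-0.598, -3.08, 0.001]
ft_force: [-0.2, 0.1, 0.4]
width: 0.0852
```

```bash
cat > chk.py <<'E'
from h import *
import sys
# usage: chk.py x y ztop camera ... : circle fit of level ztop near (x,y)
def chk(d,x,y,z,rad=.06):
    P=cloud(d); m=(abs(P[:,:,2]-z)<.006)&(np.hypot(P[:,:,0]-x,P[:,:,1]-y)<rad)
    n,l,st,_=cv2.connectedComponentsWithStats(m.astype(np.uint8),connectivity=4)
    if n<2: return None
    q=P[l==1+st[1:,4].argmax()]; c,r=cv2.minEnclosingCircle((q[:,:2]*1000).astype(np.float32))
    return [round(v) for v in (*c,2*r)],round(float(np.median(q[:,2])),4)
if __name__=='__main__':
    x,y,z=map(float,sys.argv[1:4]); s=bot.sense(); print(s['t'],s['eef_pos'].round(4),s['eef_rot'].round(3))
    for n in sys.argv[4:]: print(n,chk(grab(n),x,y,z))
E
python3 chk.py .538 .294 .07 scene side wrist
```

```text
8.05 [0.5365 0.2949 0.2808] [-5.98e-01 -3.08e+00  1.00e-03]
scene ([536, 293, 68], 0.0711)
side ([538, 289, 68], 0.0694)
wrist ([539, 292, 64], 0.069)
```

play_rows([
  {"fingers": 1,"delta_pos": [0.5,-0.98,0],"rot": [0,0,0]},
  {"fingers": 1,"delta_pos": [0.5,-0.98,0],"rot": [0,0,0]},
  {"fingers": 1,"delta_pos": [0.5,-0.98,0],"rot": [0,0,0]},
  {"fingers": 1,"delta_pos": [0.5,-0.98,0],"rot": [0,0,0]},
  {"fingers": 1,"delta_pos": [0.5,-0.98,0],"rot": [0,0,0]},
  {"fingers": 1,"delta_pos": [0.5,-0.98,0],"rot": [0,0,0]},
  {"fingers": 1,"delta_pos": [0.5,-0.98,0],"rot": [0,0,0]},
  {"fingers": 1,"delta_pos": [0.5,-0.98,0],"rot": [0,0,0]},
  {"fingers": 1,"delta_pos": [0.5,-0.98,0],"rot": [0,0,0]},
  {"fingers": 1,"delta_pos": [0.5,-0.98,0],"rot": [0,0,0]},
  {"fingers": 1,"delta_pos": [0.5,-0.98,0],"rot": [0,0,0]},
  {"fingers": 1,"delta_pos": [0.5,-0.98,0],"rot": [0,0,0]},
])

```text
t: 9.7
eef_pos: [0.6617, 0.0371, 0.2714]
eef_rot: [-0.605, -3.066, 0.015]
ft_force: [-0.7, 0.1, -0.6]
width: 0.0851
```

play_rows([
  {"fingers": 1,"delta_pos": [0.5,-0.98,-0.2],"rot": [0,0,0]},
  {"fingers": 1,"delta_pos": [0.5,-0.98,-0.4],"rot": [0,0,0]},
  {"fingers": 1,"delta_pos": [0.3,-0.5,0],"rot": [0,0,0]},
  {"fingers": 1,"delta_pos": [0,0,0],"rot": [0,0,0]},
  {"fingers": 1,"delta_pos": [0,0,0],"rot": [0,0,0]},
])

```text
t: 10.32
eef_pos: [0.6899, -0.0168, 0.2579]
eef_rot: [-0.607, -3.064, 0.014]
ft_force: [-0.6, 0.6, -0.5]
width: 0.0854
```

```bash
python3 chk.py .691 -.008 .048 wrist
```

```text
10.325 [ 0.6899 -0.0168  0.2579] [-0.607 -3.064  0.014]
wrist ([693, -7, 54], 0.0469)
```

```bash
cat > go.py <<'E'
from h import *
import sys
from scipy.spatial.transform import Rotation as R
s=bot.sense(); p=np.array(s['eef_pos']); r=R.from_rotvec(s['eef_rot'])
z=r.as_matrix()[:,2]; tgt=np.array(list(map(float,sys.argv[1:4])))
c=np.cross(z,[0,0,-1])
print('pos',p.round(4),'move units',((tgt-p)/.02).round(2),'level turn units',(np.degrees(c)/5).round(2),'tilt',np.linalg.norm(c).round(3),'jaw yaw',np.degrees(np.arctan2(*r.as_matrix()[[1,0],1])).round(1))
E
python3 go.py .692 -.008 .182
```

```text
pos [ 0.6899 -0.0167  0.258 ] move units [ 0.11  0.43 -3.8 ] level turn units [ 0.06 -0.21  0.  ] tilt 0.02 jaw yaw 67.6
```

play_rows([
  {"fingers": 1,"delta_pos": [0.1,0.4,-0.5],"rot": [0.06,-0.2,0]},
  {"fingers": 1,"delta_pos": [0,0,-0.8],"rot": [0,0,0]},
  {"fingers": 1,"delta_pos": [0,0,-0.8],"rot": [0,0,0]},
  {"fingers": 1,"delta_pos": [0,0,-0.8],"rot": [0,0,0]},
  {"fingers": 1,"delta_pos": [0,0,-0.6],"rot": [0,0,0]},
  {"fingers": 1,"delta_pos": [0,0,-0.2],"rot": [0,0,0]},
  {"fingers": -1,"delta_pos": [0,0,0],"rot": [0,0,0]},
  {"fingers": -1,"delta_pos": [0,0,0],"rot": [0,0,0]},
  {"fingers": -1,"delta_pos": [0,0,0],"rot": [0,0,0]},
  {"fingers": -1,"delta_pos": [0,0,0],"rot": [0,0,0]},
])

```text
t: 11.62
eef_pos: [0.6913, -0.0065, 0.1786]
eef_rot: [-0.607, -3.082, -0.0]
ft_force: [-0.0, -0.5, -0.9]
width: 0.0513
```

```bash
python3 go.py .692 -.008 .182
```

```text
pos [ 0.6913 -0.0065  0.1786] move units [ 0.04 -0.08  0.17] level turn units [-0.   -0.01 -0.  ] tilt 0.001 jaw yaw 67.7
```

play_rows([
  {"fingers": -1,"delta_pos": [0,0,0.7],"rot": [0,0,0]},
  {"fingers": -1,"delta_pos": [0,0,1],"rot": [0,0,0]},
  {"fingers": -1,"delta_pos": [0,0,1],"rot": [0,0,0]},
  {"fingers": -1,"delta_pos": [0,0,1],"rot": [0,0,0]},
  {"fingers": -1,"delta_pos": [0,0,1],"rot": [0,0,0]},
  {"fingers": -1,"delta_pos": [0,0,0.6],"rot": [0,0,0]},
  {"fingers": -1,"delta_pos": [-0.3,0.6,0],"rot": [0,0,0]},
  {"fingers": -1,"delta_pos": [-0.5,0.98,0],"rot": [0,0,0]},
  {"fingers": -1,"delta_pos": [-0.5,0.98,0],"rot": [0,0,0]},
  {"fingers": -1,"delta_pos": [-0.5,0.98,0],"rot": [0,0,0]},
  {"fingers": -1,"delta_pos": [-0.5,0.98,0],"rot": [0,0,0]},
  {"fingers": -1,"delta_pos": [-0.5,0.98,0],"rot": [0,0,0]},
])

```text
t: 13.12
eef_pos: [0.6302, 0.1113, 0.2924]
eef_rot: [-0.607, -3.081, 0.0]
ft_force: [0.2, 0.6, -1.1]
width: 0.0513
```

play_rows([
  {"fingers": -1,"delta_pos": [-0.5,0.98,0],"rot": [0,0,0]},
  {"fingers": -1,"delta_pos": [-0.5,0.98,0],"rot": [0,0,0]},
  {"fingers": -1,"delta_pos": [-0.5,0.98,0],"rot": [0,0,0]},
  {"fingers": -1,"delta_pos": [-0.5,0.98,0],"rot": [0,0,0]},
  {"fingers": -1,"delta_pos": [-0.5,0.98,0],"rot": [0,0,0]},
  {"fingers": -1,"delta_pos": [-0.5,0.98,0],"rot": [0,0,0]},
  {"fingers": -1,"delta_pos": [-0.5,0.98,0],"rot": [0,0,0]},
  {"fingers": -1,"delta_pos": [-0.5,0.8,0],"rot": [0,0,0]},
  {"fingers": -1,"delta_pos": [-0.2,0.3,0],"rot": [0,0,0]},
  {"fingers": -1,"delta_pos": [0,0,0],"rot": [0,0,0]},
  {"fingers": -1,"delta_pos": [0,0,0],"rot": [0,0,0]},
])

```text
t: 14.5
eef_pos: [0.5394, 0.283, 0.2928]
eef_rot: [-0.603, -3.083, -0.001]
ft_force: [0.2, -0.7, -1.6]
width: 0.0514
```

```bash
python3 go.py .5375 .292 .249; python3 chk.py .538 .294 .07 wrist
```

```text
pos [0.5394 0.283  0.2928] move units [-0.1   0.45 -2.19] level turn units [-0. -0. -0.] tilt 0.0 jaw yaw 67.9
14.5 [0.5394 0.283  0.2928] [-6.030e-01 -3.083e+00 -1.000e-03]
wrist ([538, 292, 64], 0.0689)
```

play_rows([
  {"fingers": -1,"delta_pos": [-0.1,0.44,0],"rot": [0,0,0]},
  {"fingers": -1,"delta_pos": [0,0,-0.6],"rot": [0,0,0]},
  {"fingers": -1,"delta_pos": [0,0,-0.7],"rot": [0,0,0]},
  {"fingers": -1,"delta_pos": [0,0,-0.5],"rot": [0,0,0]},
  {"fingers": -1,"delta_pos": [0,0,-0.1],"rot": [0,0,0]},
  {"fingers": -1,"delta_pos": [0,0,0],"rot": [0,0,0]},
])

```text
t: 15.3
eef_pos: [0.5376, 0.2909, 0.2508]
eef_rot: [-0.606, -3.081, 0.002]
ft_force: [-0.3, -0.6, -1.4]
width: 0.0508
```

play_rows([
  {"fingers": -1,"delta_pos": [0,0.04,-0.11],"rot": [0,0,0]},
  {"fingers": -1,"delta_pos": [0,0,0],"rot": [0,0,0]},
  {"fingers": 1,"delta_pos": [0,0,0],"rot": [0,0,0]},
  {"fingers": 1,"delta_pos": [0,0,0],"rot": [0,0,0]},
  {"fingers": 1,"delta_pos": [0,0,0],"rot": [0,0,0]},
  {"fingers": 1,"delta_pos": [0,0,0.5],"rot": [0,0,0]},
  {"fingers": 1,"delta_pos": [0,0,1],"rot": [0,0,0]},
  {"fingers": 1,"delta_pos": [0,0,1],"rot": [0,0,0]},
  {"fingers": 1,"delta_pos": [0,0,1],"rot": [0,0,0]},
  {"fingers": 1,"delta_pos": [0,0,0],"rot": [0,0,0]},
])

```text
t: 16.55
eef_pos: [0.5388, 0.2923, 0.3274]
eef_rot: [0.606, 3.079, 0.006]
ft_force: [1.4, 0.1, 0.2]
width: 0.0855
```

```bash
python3 chk.py .538 .294 .118 scene side wrist; python3 go.py .44 .002 .28
```

```text
16.55 [0.5388 0.2923 0.3274] [0.606 3.079 0.006]
scene ([539, 292, 57], 0.1193)
side ([542, 288, 58], 0.1173)
wrist ([541, 291, 54], 0.1169)
pos [0.5379 0.2919 0.3244] move units [ -4.89 -14.49  -2.22] level turn units [-0.01  0.    0.  ] tilt 0.0 jaw yaw 67.7
```

The blue tin sits at about (540, 291), top at 118 mm, 2–3 mm off the tub's centre. On to the red tin.

play_rows([
  {"fingers": 1,"delta_pos": [-0.34,-1,0],"rot": [0,0,0]},
  {"fingers": 1,"delta_pos": [-0.34,-1,0],"rot": [0,0,0]},
  {"fingers": 1,"delta_pos": [-0.34,-1,0],"rot": [0,0,0]},
  {"fingers": 1,"delta_pos": [-0.34,-1,0],"rot": [0,0,0]},
  {"fingers": 1,"delta_pos": [-0.34,-1,0],"rot": [0,0,0]},
  {"fingers": 1,"delta_pos": [-0.34,-1,0],"rot": [0,0,0]},
  {"fingers": 1,"delta_pos": [-0.34,-1,0],"rot": [0,0,0]},
  {"fingers": 1,"delta_pos": [-0.34,-1,0],"rot": [0,0,0]},
  {"fingers": 1,"delta_pos": [-0.34,-1,0],"rot": [0,0,0]},
  {"fingers": 1,"delta_pos": [-0.34,-1,0],"rot": [0,0,0]},
  {"fingers": 1,"delta_pos": [-0.34,-1,0],"rot": [0,0,0]},
  {"fingers": 1,"delta_pos": [-0.34,-1,0],"rot": [0,0,0]},
])

```text
t: 18.2
eef_pos: [0.449, 0.0351, 0.3226]
eef_rot: [-0.607, -3.08, 0.003]
ft_force: [-0.1, 0.3, 0.4]
width: 0.0852
```

play_rows([
  {"fingers": 1,"delta_pos": [-0.34,-1,-0.5],"rot": [0,0,0]},
  {"fingers": 1,"delta_pos": [-0.3,-0.7,-0.8],"rot": [0,0,0]},
  {"fingers": 1,"delta_pos": [0,-0.2,-0.8],"rot": [0,0,0]},
  {"fingers": 1,"delta_pos": [0,0,-0.4],"rot": [0,0,0]},
  {"fingers": 1,"delta_pos": [0,0,0],"rot": [0,0,0]},
  {"fingers": 1,"delta_pos": [0,0,0],"rot": [0,0,0]},
])

```text
t: 18.95
eef_pos: [0.4341, -0.0077, 0.2729]
eef_rot: [0.611, 3.08, -0.003]
ft_force: [-0.2, -0.4, 0.4]
width: 0.0851
```

```bash
python3 chk.py .44 .002 .05 wrist; python3 go.py .44 .002 .182
```

```text
18.95 [ 0.4341 -0.0077  0.2729] [ 6.11e-01  3.08e+00 -3.00e-03]
wrist ([441, 4, 67], 0.0489)
pos [ 0.4341 -0.0077  0.2729] move units [ 0.29  0.48 -4.54] level turn units [0.02 0.01 0.  ] tilt 0.002 jaw yaw 67.6
```

play_rows([
  {"fingers": 1,"delta_pos": [0.31,0.5,0],"rot": [0,0,0]},
  {"fingers": 1,"delta_pos": [0,0,-0.8],"rot": [0,0,0]},
  {"fingers": 1,"delta_pos": [0,0,-1],"rot": [0,0,0]},
  {"fingers": 1,"delta_pos": [0,0,-1],"rot": [0,0,0]},
  {"fingers": 1,"delta_pos": [0,0,-1],"rot": [0,0,0]},
  {"fingers": 1,"delta_pos": [0,0,-0.5],"rot": [0,0,0]},
  {"fingers": 1,"delta_pos": [0,0,-0.1],"rot": [0,0,0]},
  {"fingers": -1,"delta_pos": [0,0,0],"rot": [0,0,0]},
  {"fingers": -1,"delta_pos": [0,0,0],"rot": [0,0,0]},
  {"fingers": -1,"delta_pos": [0,0,0],"rot": [0,0,0]},
  {"fingers": -1,"delta_pos": [0,0,0],"rot": [0,0,0]},
])

```text
t: 20.38
eef_pos: [0.4457, 0.007, 0.1868]
eef_rot: [0.603, 3.07, 0.001]
ft_force: [0.0, -0.1, -2.0]
width: 0.0632
```

```bash
python3 go.py .482 -.3 .24
```

```text
pos [0.4457 0.007  0.1868] move units [  1.82 -15.35   2.66] level turn units [0.02 0.15 0.  ] tilt 0.013 jaw yaw 67.8
```

play_rows([
  {"fingers": -1,"delta_pos": [0,0,0.7],"rot": [0,0,0]},
  {"fingers": -1,"delta_pos": [0,0,1],"rot": [0,0,0]},
  {"fingers": -1,"delta_pos": [0,0,1],"rot": [0,0,0]},
  {"fingers": -1,"delta_pos": [0,0,0.9],"rot": [0,0,0]},
  {"fingers": -1,"delta_pos": [0.06,-0.6,0],"rot": [0,0,0]},
  {"fingers": -1,"delta_pos": [0.12,-1,0],"rot": [0,0,0]},
  {"fingers": -1,"delta_pos": [0.12,-1,0],"rot": [0,0,0]},
  {"fingers": -1,"delta_pos": [0.12,-1,0],"rot": [0,0,0]},
  {"fingers": -1,"delta_pos": [0.12,-1,0],"rot": [0,0,0]},
  {"fingers": -1,"delta_pos": [0.12,-1,0],"rot": [0,0,0]},
  {"fingers": -1,"delta_pos": [0.12,-1,0],"rot": [0,0,0]},
  {"fingers": -1,"delta_pos": [0.12,-1,0],"rot": [0,0,0]},
])

```text
t: 21.88
eef_pos: [0.4613, -0.1532, 0.2618]
eef_rot: [0.601, 3.072, 0.001]
ft_force: [-0.2, -0.2, -2.0]
width: 0.0634
```

play_rows([
  {"fingers": -1,"delta_pos": [0.12,-1,0],"rot": [0,0,0]},
  {"fingers": -1,"delta_pos": [0.12,-1,0],"rot": [0,0,0]},
  {"fingers": -1,"delta_pos": [0.12,-1,0],"rot": [0,0,0]},
  {"fingers": -1,"delta_pos": [0.12,-1,0],"rot": [0,0,0]},
  {"fingers": -1,"delta_pos": [0.12,-1,0],"rot": [0,0,0]},
  {"fingers": -1,"delta_pos": [0.12,-1,0],"rot": [0,0,0]},
  {"fingers": -1,"delta_pos": [0.12,-0.8,0],"rot": [0,0,0]},
  {"fingers": -1,"delta_pos": [0,-0.3,0],"rot": [0,0,0]},
  {"fingers": -1,"delta_pos": [0,0,0],"rot": [0,0,0]},
  {"fingers": -1,"delta_pos": [0,0,0],"rot": [0,0,0]},
])

```text
t: 23.12
eef_pos: [0.4766, -0.3059, 0.2594]
eef_rot: [0.607, 3.075, 0.003]
ft_force: [-0.6, 0.0, -2.5]
width: 0.0629
```

```bash
python3 go.py .485 -.301 .207; python3 chk.py .482 -.3 .02 wrist
```

```text
pos [ 0.4766 -0.3059  0.2594] move units [ 0.42  0.25 -2.62] level turn units [-0.01  0.08  0.  ] tilt 0.007 jaw yaw 67.7
23.125 [ 0.4766 -0.3059  0.2594] [6.070e-01 3.075e+00 3.000e-03]
wrist ([483, -299, 97], 0.0187)
```

play_rows([
  {"fingers": -1,"delta_pos": [0.42,0.24,0],"rot": [0,0.08,0]},
  {"fingers": -1,"delta_pos": [0,0,-0.7],"rot": [0,0,0]},
  {"fingers": -1,"delta_pos": [0,0,-1],"rot": [0,0,0]},
  {"fingers": -1,"delta_pos": [0,0,-0.6],"rot": [0,0,0]},
  {"fingers": -1,"delta_pos": [0,0,-0.1],"rot": [0,0,0]},
  {"fingers": -1,"delta_pos": [0,0,0],"rot": [0,0,0]},
])

```text
t: 23.92
eef_pos: [0.486, -0.2987, 0.2081]
eef_rot: [-0.603, -3.082, -0.002]
ft_force: [-0.0, -0.4, -1.6]
width: 0.0631
```

play_rows([
  {"fingers": -1,"delta_pos": [0,-0.1,-0.08],"rot": [0,0,0]},
  {"fingers": -1,"delta_pos": [0,0,0],"rot": [0,0,0]},
  {"fingers": 1,"delta_pos": [0,0,0],"rot": [0,0,0]},
  {"fingers": 1,"delta_pos": [0,0,0],"rot": [0,0,0]},
  {"fingers": 1,"delta_pos": [0,0,0],"rot": [0,0,0]},
  {"fingers": 1,"delta_pos": [0,0,0.5],"rot": [0,0,0]},
  {"fingers": 1,"delta_pos": [0,0,1],"rot": [0,0,0]},
  {"fingers": 1,"delta_pos": [0,0,1],"rot": [0,0,0]},
  {"fingers": 1,"delta_pos": [0,0,1],"rot": [0,0,0]},
  {"fingers": 1,"delta_pos": [0,0,0],"rot": [0,0,0]},
])

```text
t: 25.18
eef_pos: [0.4869, -0.3016, 0.2831]
eef_rot: [0.603, 3.079, -0.002]
ft_force: [0.3, -0.1, -0.0]
width: 0.0859
```

```bash
python3 chk.py .482 -.3 .07 scene side wrist; python3 go.py .677 -.126 .26
```

```text
25.175 [ 0.4869 -0.3016  0.2831] [ 6.030e-01  3.079e+00 -2.000e-03]
scene ([481, -297, 71], 0.0705)
side ([482, -300, 66], 0.0703)
wrist ([482, -298, 66], 0.0689)
pos [ 0.4861 -0.3011  0.2808] move units [ 9.54  8.76 -1.04] level turn units [-0.  0.  0.] tilt 0.0 jaw yaw 67.8
```

play_rows([
  {"fingers": 1,"delta_pos": [0.97,0.89,0],"rot": [0,0,0]},
  {"fingers": 1,"delta_pos": [0.97,0.89,0],"rot": [0,0,0]},
  {"fingers": 1,"delta_pos": [0.97,0.89,0],"rot": [0,0,0]},
  {"fingers": 1,"delta_pos": [0.97,0.89,0],"rot": [0,0,0]},
  {"fingers": 1,"delta_pos": [0.97,0.89,0],"rot": [0,0,0]},
  {"fingers": 1,"delta_pos": [0.97,0.89,0],"rot": [0,0,0]},
  {"fingers": 1,"delta_pos": [0.97,0.89,0],"rot": [0,0,0]},
  {"fingers": 1,"delta_pos": [0.97,0.89,-0.2],"rot": [0,0,0]},
  {"fingers": 1,"delta_pos": [0.8,0.7,-0.4],"rot": [0,0,0]},
  {"fingers": 1,"delta_pos": [0.3,0.3,-0.2],"rot": [0,0,0]},
  {"fingers": 1,"delta_pos": [0,0,0],"rot": [0,0,0]},
  {"fingers": 1,"delta_pos": [0,0,0],"rot": [0,0,0]},
])

```text
t: 26.82
eef_pos: [0.6664, -0.1316, 0.253]
eef_rot: [-0.603, -3.066, -0.004]
ft_force: [-0.8, 0.1, 0.4]
width: 0.0853
```

```bash
python3 chk.py .677 -.126 .048 wrist; python3 go.py .677 -.126 .182
python3 - <<'E'
from h import *
P=cloud(grab('side')); q=P[(P[:,:,2]>.03)&(P[:,:,2]<.13)&(P[:,:,0]>.715)&(P[:,:,0]<.9)&(abs(P[:,:,1]+.126)<.09)]
print(len(q), q.min(0) if len(q) else '')
E
```

```text
26.825 [ 0.6664 -0.1316  0.253 ] [-0.603 -3.066 -0.004]
wrist ([678, -125, 59], 0.0469)
pos [ 0.6663 -0.1317  0.2531] move units [ 0.54  0.29 -3.56] level turn units [-0.07 -0.18 -0.  ] tilt 0.017 jaw yaw 67.7
2409 [ 0.80790455 -0.2158892   0.03002551]
```

play_rows([
  {"fingers": 1,"delta_pos": [0.55,0.3,0],"rot": [-0.07,-0.18,0]},
  {"fingers": 1,"delta_pos": [0,0,-0.7],"rot": [0,0,0]},
  {"fingers": 1,"delta_pos": [0,0,-0.9],"rot": [0,0,0]},
  {"fingers": 1,"delta_pos": [0,0,-0.9],"rot": [0,0,0]},
  {"fingers": 1,"delta_pos": [0,0,-0.7],"rot": [0,0,0]},
  {"fingers": 1,"delta_pos": [0,0,-0.2],"rot": [0,0,0]},
  {"fingers": 1,"delta_pos": [0,0,0],"rot": [0,0,0]},
  {"fingers": -1,"delta_pos": [0,0,0],"rot": [0,0,0]},
  {"fingers": -1,"delta_pos": [0,0,0],"rot": [0,0,0]},
  {"fingers": -1,"delta_pos": [0,0,0],"rot": [0,0,0]},
  {"fingers": -1,"delta_pos": [0,0,0],"rot": [0,0,0]},
])

```text
t: 28.3
eef_pos: [0.6774, -0.1265, 0.1811]
eef_rot: [0.609, 3.08, -0.001]
ft_force: [-0.5, -0.4, -1.6]
width: 0.0554
```

```bash
python3 go.py .482 -.299 .29
```

```text
pos [ 0.6774 -0.1265  0.1811] move units [-9.77 -8.63  5.45] level turn units [0.01 0.02 0.  ] tilt 0.002 jaw yaw 67.6
```

play_rows([
  {"fingers": -1,"delta_pos": [0,0,0.7],"rot": [0,0,0]},
  {"fingers": -1,"delta_pos": [0,0,1],"rot": [0,0,0]},
  {"fingers": -1,"delta_pos": [0,0,1],"rot": [0,0,0]},
  {"fingers": -1,"delta_pos": [0,0,1],"rot": [0,0,0]},
  {"fingers": -1,"delta_pos": [0,0,1],"rot": [0,0,0]},
  {"fingers": -1,"delta_pos": [0,0,0.5],"rot": [0,0,0]},
  {"fingers": -1,"delta_pos": [-0.6,-0.5,0],"rot": [0,0,0]},
  {"fingers": -1,"delta_pos": [-0.97,-0.86,0],"rot": [0,0,0]},
  {"fingers": -1,"delta_pos": [-0.97,-0.86,0],"rot": [0,0,0]},
  {"fingers": -1,"delta_pos": [-0.97,-0.86,0],"rot": [0,0,0]},
  {"fingers": -1,"delta_pos": [-0.97,-0.86,0],"rot": [0,0,0]},
  {"fingers": -1,"delta_pos": [-0.97,-0.86,0],"rot": [0,0,0]},
])

```text
t: 29.8
eef_pos: [0.5585, -0.2283, 0.2913]
eef_rot: [-0.609, -3.08, 0.0]
ft_force: [-1.0, 0.3, -1.9]
width: 0.0551
```

play_rows([
  {"fingers": -1,"delta_pos": [-0.97,-0.86,0],"rot": [0,0,0]},
  {"fingers": -1,"delta_pos": [-0.97,-0.86,0],"rot": [0,0,0]},
  {"fingers": -1,"delta_pos": [-0.97,-0.86,0],"rot": [0,0,0]},
  {"fingers": -1,"delta_pos": [-0.8,-0.7,0],"rot": [0,0,0]},
  {"fingers": -1,"delta_pos": [-0.3,-0.3,0],"rot": [0,0,0]},
  {"fingers": -1,"delta_pos": [0,0,0],"rot": [0,0,0]},
  {"fingers": -1,"delta_pos": [0,0,0],"rot": [0,0,0]},
])

```text
t: 30.68
eef_pos: [0.4661, -0.3062, 0.2883]
eef_rot: [-0.618, -3.07, -0.003]
ft_force: [-0.8, -1.1, -1.2]
width: 0.0552
```

```bash
python3 go.py .482 -.299 .252; python3 chk.py .482 -.3 .07 wrist
```

```text
pos [ 0.4661 -0.3062  0.2883] move units [ 0.8   0.36 -1.81] level turn units [-0.05 -0.11 -0.  ] tilt 0.01 jaw yaw 67.2
30.675 [ 0.4661 -0.3062  0.2883] [-6.18e-01 -3.07e+00 -3.00e-03]
wrist ([471, -281, 52], 0.0687)
```

play_rows([
  {"fingers": -1,"delta_pos": [0.78,0.35,0],"rot": [-0.05,-0.11,0]},
  {"fingers": -1,"delta_pos": [0,0,-0.6],"rot": [0,0,0]},
  {"fingers": -1,"delta_pos": [0,0,-0.7],"rot": [0,0,0]},
  {"fingers": -1,"delta_pos": [0,0,-0.3],"rot": [0,0,0]},
  {"fingers": -1,"delta_pos": [0,0,0],"rot": [0,0,0]},
  {"fingers": -1,"delta_pos": [0,0,0],"rot": [0,0,0]},
])

```text
t: 31.48
eef_pos: [0.4839, -0.297, 0.2529]
eef_rot: [-0.615, -3.08, -0.0]
ft_force: [0.1, 0.2, -1.2]
width: 0.0551
```

```bash
python3 go.py .482 -.299 .251
```

```text
pos [ 0.4839 -0.297   0.2529] move units [-0.1  -0.1  -0.09] level turn units [-0. -0. -0.] tilt 0.0 jaw yaw 67.4
```

play_rows([
  {"fingers": -1,"delta_pos": [-0.09,-0.09,0],"rot": [0,0,0]},
  {"fingers": -1,"delta_pos": [0,0,-0.1],"rot": [0,0,0]},
  {"fingers": -1,"delta_pos": [0,0,0],"rot": [0,0,0]},
  {"fingers": 1,"delta_pos": [0,0,0],"rot": [0,0,0]},
  {"fingers": 1,"delta_pos": [0,0,0],"rot": [0,0,0]},
  {"fingers": 1,"delta_pos": [0,0,0],"rot": [0,0,0]},
  {"fingers": 1,"delta_pos": [0,0,0.5],"rot": [0,0,0]},
  {"fingers": 1,"delta_pos": [0,0,1],"rot": [0,0,0]},
  {"fingers": 1,"delta_pos": [0,0,1],"rot": [0,0,0]},
  {"fingers": 1,"delta_pos": [0,0,1],"rot": [0,0,0]},
  {"fingers": 1,"delta_pos": [0,0,0],"rot": [0,0,0]},
])

```text
t: 32.85
eef_pos: [0.4825, -0.2995, 0.3267]
eef_rot: [0.615, 3.077, -0.002]
ft_force: [-0.3, -0.4, 0.2]
width: 0.0856
```

```bash
python3 chk.py .482 -.3 .118 scene side wrist; python3 go.py .435 -.103 .27
```

```text
32.85 [ 0.4825 -0.2995  0.3267] [ 6.150e-01  3.077e+00 -2.000e-03]
scene ([482, -298, 61], 0.1188)
side ([482, -300, 58], 0.1179)
wrist ([483, -299, 58], 0.1169)
pos [ 0.4817 -0.299   0.3243] move units [-2.34  9.8  -2.72] level turn units [-0. -0. -0.] tilt 0.0 jaw yaw 67.4
```

The yellow tin is at (482, -299), top at 118 mm, centred. Now the green tin: the middle one at (435, -103).

play_rows([
  {"fingers": 1,"delta_pos": [-0.23,0.98,0],"rot": [0,0,0]},
  {"fingers": 1,"delta_pos": [-0.23,0.98,0],"rot": [0,0,0]},
  {"fingers": 1,"delta_pos": [-0.23,0.98,0],"rot": [0,0,0]},
  {"fingers": 1,"delta_pos": [-0.23,0.98,0],"rot": [0,0,0]},
  {"fingers": 1,"delta_pos": [-0.23,0.98,0],"rot": [0,0,0]},
  {"fingers": 1,"delta_pos": [-0.23,0.98,0],"rot": [0,0,0]},
  {"fingers": 1,"delta_pos": [-0.23,0.98,-0.5],"rot": [0,0,0]},
  {"fingers": 1,"delta_pos": [-0.23,0.98,-0.8],"rot": [0,0,0]},
  {"fingers": 1,"delta_pos": [-0.23,0.8,-0.8],"rot": [0,0,0]},
  {"fingers": 1,"delta_pos": [-0.1,0.4,-0.4],"rot": [0,0,0]},
  {"fingers": 1,"delta_pos": [0,0,0],"rot": [0,0,0]},
  {"fingers": 1,"delta_pos": [0,0,0],"rot": [0,0,0]},
])

```text
t: 34.5
eef_pos: [0.4337, -0.1036, 0.2698]
eef_rot: [-0.612, -3.078, -0.003]
ft_force: [0.9, 0.1, -0.0]
width: 0.0856
```

```bash
python3 chk.py .435 -.103 .048 wrist; python3 go.py .435 -.103 .182
```

```text
34.5 [ 0.4337 -0.1036  0.2698] [-6.120e-01 -3.078e+00 -3.000e-03]
wrist ([434, -103, 48], 0.0469)
pos [ 0.4337 -0.1037  0.2698] move units [ 0.07  0.03 -4.39] level turn units [-0.03 -0.04 -0.  ] tilt 0.004 jaw yaw 67.5
```

play_rows([
  {"fingers": 1,"delta_pos": [0.03,0.03,-0.7],"rot": [0,0,0]},
  {"fingers": 1,"delta_pos": [0,0,-1],"rot": [0,0,0]},
  {"fingers": 1,"delta_pos": [0,0,-1],"rot": [0,0,0]},
  {"fingers": 1,"delta_pos": [0,0,-0.9],"rot": [0,0,0]},
  {"fingers": 1,"delta_pos": [0,0,-0.5],"rot": [0,0,0]},
  {"fingers": 1,"delta_pos": [0,0,-0.1],"rot": [0,0,0]},
  {"fingers": 1,"delta_pos": [0,0,0],"rot": [0,0,0]},
  {"fingers": -1,"delta_pos": [0,0,0],"rot": [0,0,0]},
  {"fingers": -1,"delta_pos": [0,0,0],"rot": [0,0,0]},
  {"fingers": -1,"delta_pos": [0,0,0],"rot": [0,0,0]},
  {"fingers": -1,"delta_pos": [0,0,0],"rot": [0,0,0]},
  {"fingers": -1,"delta_pos": [0,0,0],"rot": [0,0,0]},
])

```text
t: 36.05
eef_pos: [0.4361, -0.1054, 0.1836]
eef_rot: [0.618, 3.076, 0.002]
ft_force: [-0.5, 0.2, -1.3]
width: 0.0451
```

```bash
python3 go.py .482 -.299 .34
```

```text
pos [ 0.4361 -0.1054  0.1836] move units [ 2.3  -9.68  7.82] level turn units [-0.    0.05  0.  ] tilt 0.005 jaw yaw 67.3
```

play_rows([
  {"fingers": -1,"delta_pos": [0,0,0.7],"rot": [0,0,0]},
  {"fingers": -1,"delta_pos": [0,0,1],"rot": [0,0,0]},
  {"fingers": -1,"delta_pos": [0,0,1],"rot": [0,0,0]},
  {"fingers": -1,"delta_pos": [0,0,1],"rot": [0,0,0]},
  {"fingers": -1,"delta_pos": [0,0,1],"rot": [0,0,0]},
  {"fingers": -1,"delta_pos": [0,0,1],"rot": [0,0,0]},
  {"fingers": -1,"delta_pos": [0,0,1],"rot": [0,0,0]},
  {"fingers": -1,"delta_pos": [0,0,1],"rot": [0,0,0]},
  {"fingers": -1,"delta_pos": [0,0,0.3],"rot": [0,0,0]},
  {"fingers": -1,"delta_pos": [0.2,-0.6,0],"rot": [0,0,0]},
  {"fingers": -1,"delta_pos": [0.25,-0.98,0],"rot": [0,0,0]},
  {"fingers": -1,"delta_pos": [0.25,-0.98,0],"rot": [0,0,0]},
])

```text
t: 37.55
eef_pos: [0.4481, -0.1575, 0.3539]
eef_rot: [0.614, 3.075, 0.001]
ft_force: [0.5, 0.1, -1.1]
width: 0.0452
```

play_rows([
  {"fingers": -1,"delta_pos": [0.25,-0.98,0],"rot": [0,0,0]},
  {"fingers": -1,"delta_pos": [0.25,-0.98,0],"rot": [0,0,0]},
  {"fingers": -1,"delta_pos": [0.25,-0.98,0],"rot": [0,0,0]},
  {"fingers": -1,"delta_pos": [0.25,-0.98,0],"rot": [0,0,0]},
  {"fingers": -1,"delta_pos": [0.25,-0.98,0],"rot": [0,0,0]},
  {"fingers": -1,"delta_pos": [0.25,-0.98,0],"rot": [0,0,0]},
  {"fingers": -1,"delta_pos": [0.2,-0.5,0],"rot": [0,0,0]},
  {"fingers": -1,"delta_pos": [0,0,0],"rot": [0,0,0]},
  {"fingers": -1,"delta_pos": [0,0,0],"rot": [0,0,0]},
])

```text
t: 38.67
eef_pos: [0.4839, -0.2955, 0.3517]
eef_rot: [0.618, 3.078, 0.003]
ft_force: [-0.2, 0.3, 0.1]
width: 0.0447
```

```bash
python3 go.py .4846 -.300 .304
```

```text
pos [ 0.4839 -0.2955  0.3517] move units [ 0.03 -0.22 -2.39] level turn units [-0.01  0.03  0.  ] tilt 0.003 jaw yaw 67.3
```

play_rows([
  {"fingers": -1,"delta_pos": [0.03,-0.22,0],"rot": [0,0,0]},
  {"fingers": -1,"delta_pos": [0,0,-0.7],"rot": [0,0,0]},
  {"fingers": -1,"delta_pos": [0,0,-0.9],"rot": [0,0,0]},
  {"fingers": -1,"delta_pos": [0,0,-0.5],"rot": [0,0,0]},
  {"fingers": -1,"delta_pos": [0,0,0],"rot": [0,0,0]},
  {"fingers": -1,"delta_pos": [0,0,0],"rot": [0,0,0]},
])

```text
t: 39.42
eef_pos: [0.484, -0.2984, 0.3056]
eef_rot: [-0.615, -3.08, -0.005]
ft_force: [-0.3, 0.1, -0.1]
width: 0.0452
```

```bash
python3 go.py .4846 -.300 .3016
```

```text
pos [ 0.484  -0.2984  0.3056] move units [ 0.03 -0.08 -0.2 ] level turn units [-0.03  0.    0.  ] tilt 0.003 jaw yaw 67.4
```

play_rows([
  {"fingers": -1,"delta_pos": [0.03,-0.08,-0.1],"rot": [0,0,0]},
  {"fingers": -1,"delta_pos": [0,0,-0.1],"rot": [0,0,0]},
  {"fingers": -1,"delta_pos": [0,0,0],"rot": [0,0,0]},
])

```text
t: 39.8
eef_pos: [0.485, -0.3004, 0.3023]
eef_rot: [0.615, 3.079, 0.004]
ft_force: [0.1, -0.0, -0.5]
width: 0.045
```

play_rows([
  {"fingers": -1,"delta_pos": [0,0,-0.05],"rot": [0,0,0]},
  {"fingers": 1,"delta_pos": [0,0,0],"rot": [0,0,0]},
  {"fingers": 1,"delta_pos": [0,0,0],"rot": [0,0,0]},
  {"fingers": 1,"delta_pos": [0,0,0],"rot": [0,0,0]},
  {"fingers": 1,"delta_pos": [0,0,0],"rot": [0,0,0]},
  {"fingers": 1,"delta_pos": [0,0,0.5],"rot": [0,0,0]},
  {"fingers": 1,"delta_pos": [0,0,1],"rot": [0,0,0]},
  {"fingers": 1,"delta_pos": [0,0,1],"rot": [0,0,0]},
  {"fingers": 1,"delta_pos": [0,0,1],"rot": [0,0,0]},
  {"fingers": 1,"delta_pos": [0,0,1],"rot": [0,0,0]},
  {"fingers": 1,"delta_pos": [0,0,0],"rot": [0,0,0]},
  {"fingers": 1,"delta_pos": [0,0,0],"rot": [0,0,0]},
])

```text
t: 41.3
eef_pos: [0.4849, -0.3003, 0.3975]
eef_rot: [0.615, 3.076, 0.002]
ft_force: [-0.7, -0.3, 0.5]
width: 0.0854
```

Run:
```python
from h import *
from chk import chk
for n in ['scene','side','wrist']:
    d=grab(n); print(n)
    if n!='wrist': save(d,n+'9.png')
    for k,x,y,z in [('green',.482,-.3,.166),('blue',.54,.291,.118),('tea',.562,.057,.068),('honey',.43,.12,.068),('spice',.55,-.058,.066)]: print(k,chk(d,x,y,z))
```

```text
scene
green ([483, -298, 52], 0.1657)
blue ([539, 293, 58], 0.1193)
tea ([561, 59, 70], 0.0681)
honey ([429, 123, 52], 0.0681)
spice ([550, -58, 52], 0.0658)
side
green ([483, -300, 49], 0.1651)
blue None
tea ([566, 55, 64], 0.067)
honey ([431, 118, 51], 0.0671)
spice ([552, -61, 52], 0.065)
wrist
green ([483, -298, 48], 0.1649)
blue None
tea None
honey None
spice ([551, -59, 51], 0.0645)
```

View pics/side9.png

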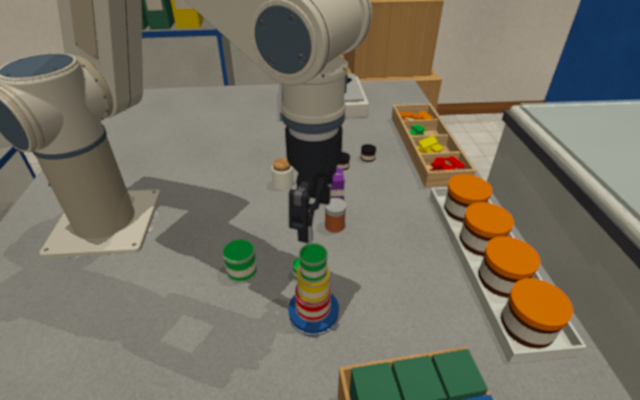

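View pics/scene9.png

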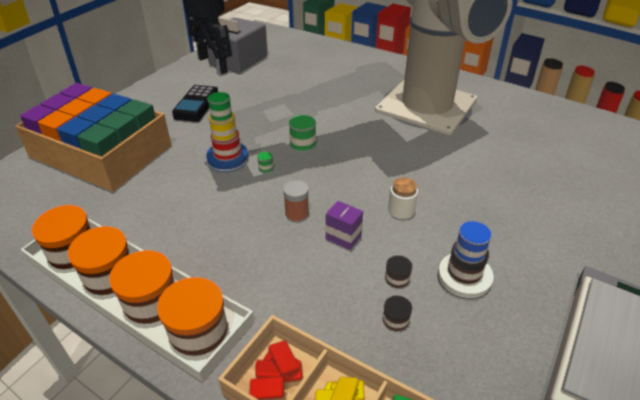

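Both stacks stand upright: red, yellow, green at about (220,130) in the scene view and (313,290) in the side view, and tub with blue tin at (470,250) in the scene view. The gripper is well clear of them and the bystanders are in place.

```bash
python3 -c "
from bench import ticket
print(ticket.hand_in())"
```

```text
the job is handed in; nothing more can be done
None
```

I built both displays and handed the job in at about 41 s of the 128 s allowed; no verdict was reported.

| Display | Piece | Measured centre, x, y (mm) | Under it, x, y (mm) | Top height (mm) | Proper top (mm) |
|---|---|---|---|---|---|
| Blue riser | Red tin | (482, -299) | riser (482, -300) | 70 | 70 |
| Blue riser | Yellow tin | (482, -299) | red tin (482, -299) | 118 | 118 |
| Blue riser | Green tin (middle-sized) | (483, -299) | yellow tin (482, -299) | 165 | 166 |
| White riser | Brown tub (largest) | (538, 292) | riser (538, 294) | 70 | 70 |
| White riser | Blue tin | (540, 291) | tub (538, 292) | 118 | 118 |

- **Centring:** every piece is within about 3 mm of what is under it, against a limit of 13 mm. The camera views differed by at most 4 mm on any one piece.
- **Bystanders:** the tea carton, honey pot and spice jar measured within about 4 mm of their starting places.
- **Clearance:** the gripper is open and well above the stacks, touching nothing.
- **Incomplete last check:** the arm hid the white riser from the side and wrist cameras, so only the scene camera confirmed the blue tin at the end: (539, 293), top 119 mm. All three cameras had seen it just after it was placed.

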